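# Dial open the bench lockbox and put the second screwdriver away

### The arm

A 6-joint arm with a two-finger parallel gripper is mounted at the origin on the work surface. World frame = base frame: x ahead of the robot, y to its left, z up, the work surface at z = 0. Lengths are in mm, angles in degrees, forces in N, time in s.
With the tool pointing down it reaches from about 275 to 825 mm from the base axis. Payload 5.2 kg.
Tool frame: the origin (TCP) lies at the very end of the fingers, on their centre line; the grasp point (between the pads) lies 19 mm behind it; z points along the fingers, y is the direction in which the jaws open and shut (so a half turn about z gives the same grasp; the last joint's range is limited). The gripper opens to 93 mm and grips with 3 to 60 N. Pads are 15 mm wide; open, the fingers measure 128 mm over their backs; the gripper's body (75 mm by 188 mm) begins 65 mm behind the grasp point.
Start: joints at [52.724, 14.817, 87.949, -0, 77.235, -11.62], TCP at [238.121, 495.786, 218.653] pointing down, gripper open.
Joint ranges: [-179.93, 179.93], [-52.35, 119.4], [10.71, 147.94], [-69.91, 249.91], [12.55, 155.21], [-178.61, 178.61]. Speed limits (degrees/s): [147.25, 147.25, 180, 180, 180, 180].

### API

Orientations are given as a 3x3 rotation matrix whose columns are the frame's x, y, z axes.
In Python, from plant import bot gives the robot as it stands.
- The arm moves only by the shell command python3 -m jog 'ROWS'. ROWS is JSON, a list of rows, each a list of 3 entries, a list of its own where there are three numbers: the shift along the tool's x, y, z in cm, then the turn, a rotation vector about the tool's x, y, z in degrees, then the opening, from 0 (shut) to 1 (fully open). A call has exactly 10 rows; each row shifts and turns the commanded pose from where the row before left it, along the tool's axes as they then stand; what a row does not reach is not made up. A row lasts 1/12 s, in which the tool goes at most 41.7 mm and 7.16 degrees, less where a joint would pass 70% of its speed; a pose out of reach is approached as far as the arm can. A call is refused whole if a number of a shift passes 4.17 or a number of a turn 7.16, either way. A call with a gripper value outside its range is refused whole. The fingers move at their own pace and stop on an object; the grip force is fixed at half the most. Time passes only in rows, so rows that do not move let the fingers close, or fill a call up. It gives the time, the measured TCP pose, the force and the opening at its end, in the units of the state.
- bot.state(): the state, without advancing time (a new reading comes with each control period).
- bot.read_camera(name): name is "side" or "top"; returns the picture (400x640x3 uint8, blue, green, red); there is no depth.
- bot.get_calibration(name): a dict with "fx", "fy", "cx", "cy" (pixels), "extrinsics" (4x4, takes a point from world to camera coordinates). Camera axes: x right, y down, z forward; pixel columns grow to the right and rows downward; lengths in mm; the calibration is good to about 2 mm. A picture is of the moment at which its call begins. get_calibration takes no time and is no camera call.
- bot.job_done(): hands the job in, once; it reports no verdict.
The state is a dict: "time": time; "q": joint angles; "dq": joint speeds; "joint_torque": joint torques, N m; "eef_pos": TCP position; "ee_rot": TCP orientation; "wrist_force": force on the tool from outside, world axes, zero at the start; "ft_torque": the same for the moment, N m; "gripper_width": finger opening in mm.
Only numpy, scipy, OpenCV 4.12 (cv2) and the standard library are available. Lean on these libraries where they do the work, as an engineer would, in place of code of your own. Each camera call takes 0.05 s, during which the arm holds its last target. There are 200 camera calls.

### The job

Unlock the tool lockbox with its dial, read like a clock: turn clockwise straight to 4; then counter-clockwise past 2 once and on round until it comes to 2 again; then clockwise to 5 and leave it there, pausing half a second on each number and not overshooting 4 or 2 by half a mark. Only then slide the cover fully open to the left. Gently lay the loose screwdriver flat on the tray floor, beside and parallel to the one lying there with its handle at the same end, and leave that one and the other things on the bench where they are.

Things in the scene. Friction and masses are not known exactly. Their poses are not given: they have to be found in the camera images.
- lockbox: Dark steel lockbox fixed on the bench, 250 (x) x 270 (y) x 65 high; origin under its centre, at yaw 0 x points away from the robot, y left. Right part (y -135 to -4): solid deck at z 65 with the dial. Left part: tray, inside x -118 to 118, y -4 to 128, floor at z 30, walls to z 65, under the sliding cover. Yaw within 0.22 rad.
- dial_center (a point): On the dial's vertical axis at deck height: lockbox (0, -72.5, 65). Around it a black clock plate, radius 58, with 12 white marks: 12 o'clock is the double mark, towards lockbox +x (away from the robot); 3 towards -y, 6 towards -x (the robot), 9 towards +y (the tray).
- dial (a joint): Angle of the metal dial (radius 46, top 14.5 above the deck), rad, growing clockwise from above, counting through full turns (no stops). 0 = pointer at 12; one mark 0.5236. Starts in -1.3 to 0.9; 4 is at 2.094, 2 is first passed at 1.047, reached again at -5.236, final 5 at -3.665. Friction 0.04 Nm, stays where left. Black pointer line on it just outside the finger knob.
- knob_mid (a point): Middle of the dial's finger knob: upright black cylinder, diameter 18, spinning freely on its own vertical pin, axis 30 from the dial's axis in the pointer's direction. It stands from 14.5 to 46.5 above the deck; this point is 32.5 above it (97.5 above the bench). Take it round in a circle without turning the hand.
- cover (a joint): Travel of the cover, m: 0 closed, 0.13 fully open (end stop); slides in lockbox +y (left) with about 2 N of friction and stays where left. Nothing blocks it while the dial is wrong, but it must stay shut until the whole combination is dialed.
- cover_pull (a point): Middle of the black pull bar on the cover: a bar 60 long (lockbox x) x 12 wide (lockbox y), upright, 26 high from the cover's top face (70 above the bench) to 96; this point is 85 above the bench. At cover 0 it is at lockbox (0, 72). The cover plate is 246 x 137 x 4.
- driver: Loose screwdriver on the bench, 176 long, about 90 g: black six-sided handle 85 long, 22 across flats, 25 across corners, lying on a flat; steel shaft 6 thick. Origin under the middle of the handle, x towards the blade, z up; handle x -42.5 to 42.5, tip at x 133. Centre of mass within 8 of the handle's middle.
- driver_mid (a point): Centre of the loose screwdriver's handle, 11 above what it lies on.
- driver_tip (a point): Tip of the loose screwdriver's blade, 133 from driver_mid.
- kept_driver: Identical screwdriver lying in the tray near its left wall (handle centre near lockbox (-30, 102)), hidden by the cover at first; origin under the middle of its handle, x towards its blade, which points along lockbox +x: its handle is at the robot's end. Leave it alone.
- tape_roll: Bystander: paper tape roll lying flat, outer diameter 90, 24 high; origin under its centre.
- disc_cases: Bystander: two stacked flat disc cases, 125 x 142 x 20.5; origin under the centre.
- speaker: Bystander: dark wooden loudspeaker box, 150 x 130 x 200 high, at the left; origin under its centre.
There are look-alikes about, which are no part of the job. What is shaped like the driver but white is not meant.

How it is judged:
By the outcome, as a careful person would: the job done as asked, in the order asked, and still so for the second after the job is handed in, with the robot touching nothing.
It also fails if it takes over 72 s, if anything falls off the work surface, if the arm or the gripper's body presses on something with over 40 N, if the wrist force passes 120 N, or if a joint passes its speed limit or range.

## Working session

There is one attempt and no reset: what is moved stays moved. The work goes in short steps, Python scripts to look and compute and a shell command to move; the robot and the scene stay as the last step left them, time stands still between calls to the robot, and variables do not carry over. Pictures are saved under pics/ and viewed, about 8 in all and at most 12, crops included, and the job is handed in when it is done.

```bash
ls; mkdir -p pics; python3 - <<'E'
from plant import bot
import cv2,numpy as np
s=bot.state();print(s['time'],s['eef_pos'],np.round(s['ee_rot'],3).tolist(),s['gripper_width'])
for n in('top','side'):
    im=bot.read_camera(n);cv2.imwrite(f'pics/{n}0.png',im);c=bot.get_calibration(n);print(n,c['fx'],c['fy'],c['cx'],c['cy'],np.round(c['extrinsics'],4).tolist())
E
```

```text
pics
0.0 [237.81196728 495.34591611 217.84861136] [[-0.901, 0.433, -0.001], [0.433, 0.901, -0.001], [0.0, -0.002, -1.0]] 93.06074419750844
top 381.05544995354285 381.05544995354285 320.53388387863413 198.71567157637332 [[0.0112, -0.9999, -0.0033, 52.7913], [-0.982, -0.0104, -0.1886, 606.2768], [0.1886, 0.0053, -0.982, 1074.7927], [0.0, 0.0, 0.0, 1.0]]
side 385.1462016149079 385.1462016149079 316.01754369085097 200.33636362824217 [[0.7691, -0.6391, 0.0102, -431.7378], [-0.4017, -0.4957, -0.77, 353.1351], [0.4972, 0.5881, -0.638, 1193.7959], [0.0, 0.0, 0.0, 1.0]]
```

View pics/top0.png

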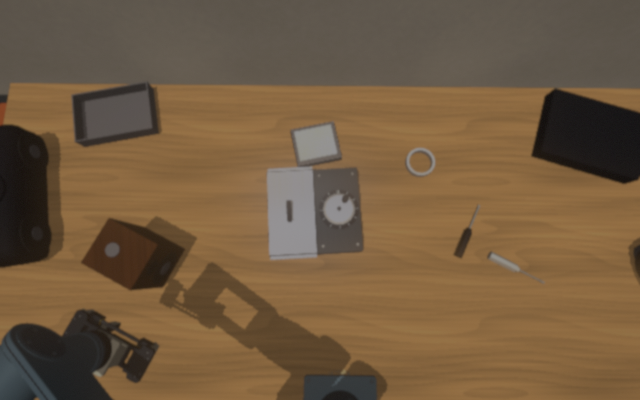

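View pics/side0.png

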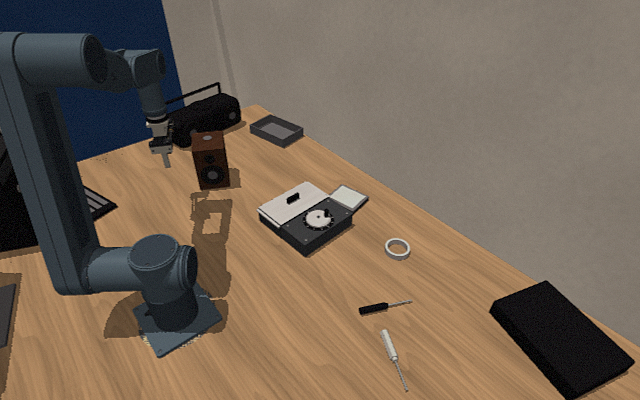

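Top view: the lockbox is at about (315,212) with the dial at (339,209) and the pull bar at (289,211). Two things are driver-shaped: the black-handled one at (465,240), which fits, and the white one at (505,263), which is excluded. An enlarged crop will confirm this.

```bash
cat > h.py <<'E'
from plant import bot
import cv2,numpy as np
def ray(n,u,v,z):
    c=bot.get_calibration(n);E=np.array(c['extrinsics']);R,t=E[:3,:3],E[:3,3]
    o=-R.T@t;d=R.T@np.array([(u-c['cx'])/c['fx'],(v-c['cy'])/c['fy'],1]);return o+d*(z-o[2])/d[2]
def proj(n,p):
    c=bot.get_calibration(n);E=np.array(c['extrinsics']);q=E[:3,:3]@np.array(p,float)+E[:3,3]
    return np.array([c['fx']*q[0]/q[2]+c['cx'],c['fy']*q[1]/q[2]+c['cy']])
def crop(im,x,y,w,h,k):return cv2.resize(im[y:y+h,x:x+w],None,fx=k,fy=k,interpolation=cv2.INTER_CUBIC)
E
python3 - <<'E'
from h import *
t=cv2.imread('pics/top0.png')
a=crop(t,262,160,108,108,5);b=crop(t,440,195,50,108,5)
cv2.imwrite('pics/c1.png',np.hstack([a,b]))
hsv=cv2.cvtColor(t,cv2.COLOR_BGR2HSV)
# driver: dark handle
m=np.zeros(t.shape[:2],np.uint8);m[200:262,445:484]=(t[200:262,445:484].max(2)<75)*255
n,l,st,ce=cv2.connectedComponentsWithStats(m);
for i in range(1,n):
    if st[i,4]>30:
        pts=np.argwhere(l==i)[:,::-1].astype(np.float32);print('handle',ce[i],st[i],cv2.minAreaRect(pts),ray('top',*ce[i],11))
print('tip',ray('top',477,206,11))
# low saturation: lockbox
m=((hsv[...,1]<70)*255).astype(np.uint8);m[:163]=0;m[265:]=0;m[:,:262]=0;m[:,370:]=0
n,l,st,ce=cv2.connectedComponentsWithStats(m);print(st[st[:,4]>100],ce[st[:,4]>100])
g=t.min(2);m=np.zeros_like(m);m[185:232,318:360]=(g[185:232,318:360]>140)*255
n,l,st,ce=cv2.connectedComponentsWithStats(m);print(st[1:],ce[1:])
E
```

```text
handle [463.10880829 241.64248705] [456 228  15  28 193] ((463.0464172363281, 241.52061462402344), (7.208957672119141, 28.734296798706055), 23.962491989135742) [ 486.86550659 -373.5235225    11.        ]
tip [ 596.88837023 -422.76698862   11.        ]
[[     0      0    640    400 247909]
 [   267    163     95     97   8091]] [[319.74765741 199.10699491]
 [311.9117538  211.54171301]]
[[326 197  26  25 409]] [[337.78973105 210.1393643 ]]
```

View pics/c1.png

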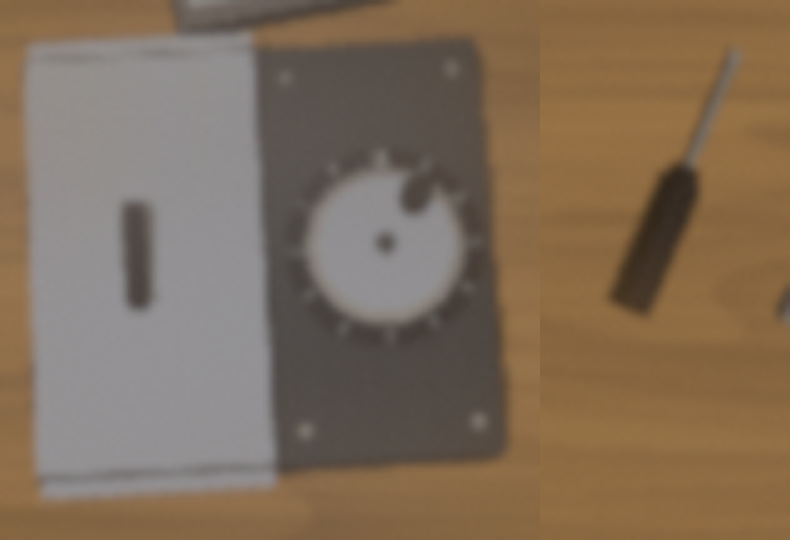

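The crop confirms the black-handled driver (black handle, grey shaft) at (463,242). Next I fit the lockbox pose.

```bash
python3 - <<'E'
from h import *
from scipy.optimize import least_squares
f=lambda x,y:(262+(x+.5)/5-.5,160+(y+.5)/5-.5)
P=[(27,43,123,None,70),(475,40,125,-135,65),(503,458,-125,-135,65),(42,497,-123,None,70),(252,35,123,None,70),(276,487,-123,None,70),(385,243,0,-72.5,80)]
def res(p):
    c,s=np.cos(p[2]),np.sin(p[2]);r=[]
    for u,v,X,Y,z in P:
        w=ray('top',*f(u,v),z)[:2]-p[:2];l=np.array([c*w[0]+s*w[1],-s*w[0]+c*w[1]])
        r.append(l[0]-X); r.append(0 if Y is None else l[1]-Y)
    return r
o=least_squares(res,[550,0,0]);print('top',o.x,np.round(o.fun,1))
x0,y0,a=o.x;L=lambda X,Y,z:(x0+np.cos(a)*X-np.sin(a)*Y,y0+np.sin(a)*X+np.cos(a)*Y,z)
print('dial',L(0,-72.5,65),'pull',L(0,72,85))
k=ray('top',*f(414,196),111.5);d=k[:2]-L(0,-72.5,0)[:2];print('knob',k,np.hypot(*d),'ang',-(np.arctan2(d[1],d[0])-a))
print('knobproj',(proj('top',L(0,72,96))-[262,160])*5)
s=cv2.imread('pics/side0.png')
for n,p in dict(c1=L(125,-135,65),c2=L(-125,-135,65),dial=L(0,-72.5,80),pull=L(0,72,96)).items():
    u,v=proj('side',p);cv2.drawMarker(s,(round(u),round(v)),(0,0,255),0,5,1);print(n,u,v)
# driver, both views
t=cv2.imread('pics/top0.png')
for n,im,R in(('top',t,(440,195,50,70)),('side',s,(350,290,70,35))):
    x,y,w,h=R;r=im[y:y+h,x:x+w].astype(int)
    m=((r.max(2)<(75 if n=='top' else 60))*255).astype(np.uint8);nn,l,st,ce=cv2.connectedComponentsWithStats(m);i=1+st[1:,4].argmax()
    pt=(np.argwhere(l==i)[:,::-1]+[x,y]).astype(np.float32);b=cv2.minAreaRect(pt);print(n,b,ray(n,*b[0],11))
    q=cv2.boxPoints(b);e=sorted([(q[0]+q[1])/2,(q[1]+q[2])/2,(q[2]+q[3])/2,(q[3]+q[0])/2],key=lambda z:-np.hypot(*(z-b[0])))[:2]
    print([ray(n,*z,11).round(1) for z in e])
    hsv=cv2.cvtColor(im,cv2.COLOR_BGR2HSV)[y:y+h,x:x+w,1];p2=np.argwhere(hsv<(90))[:,::-1]+[x,y]
    dd=np.hypot(*(p2-b[0]).T);p2=p2[dd<55];print('far',p2[np.hypot(*(p2-b[0]).T).argmax()],ray(n,*p2[np.hypot(*(p2-b[0]).T).argmax()],11))
cv2.imwrite('pics/c2.png',np.hstack([crop(s,250,175,125,85,4),crop(s,350,285,70,85,4)]))
E
```

```text
top [5.68119317e+02 7.94899353e+01 5.90356357e-02] [ 11.4   0.   -0.4   0.2   0.6   0.4 -11.1   0.    9.8   0.  -11.8   0.
   1.5  -0.6]
dial (np.float64(572.3969153567748), np.float64(7.116237350704665), 65) pull (np.float64(563.8712203141959), np.float64(151.3645043213721), 85)
knob [595.82190596  -8.3912951  111.5       ] 28.09294835892573 ang 0.6438061078263576
knobproj [130.52504773 251.17340596]
c1 352.2565682277312 212.18479295824167
c2 303.38451557572273 244.27689408929564
dial 317.2957246688831 215.96362095841906
pull 291.95642088813605 194.61244341511897
top ((463.0464172363281, 241.52061462402344), (7.208957672119141, 28.734296798706055), 23.962491989135742) [ 487.23153038 -373.35663915   11.        ]
[array([ 527.3, -393.5,   11. ]), array([ 447.6, -353.5,   11. ])]
far [479 205] [ 600.08428038 -429.13152857   11.        ]
side ((373.2281799316406, 308.08355712890625), (7.1588640213012695, 29.04747772216797), 78.11134338378906) [ 481.97042849 -375.58199321   11.        ]
[array([ 524.8, -396.3,   11. ]), array([ 439.8, -355.1,   11. ])]
far [412 300] [ 599.98995228 -433.13325266   11.        ]
```

View pics/c2.png

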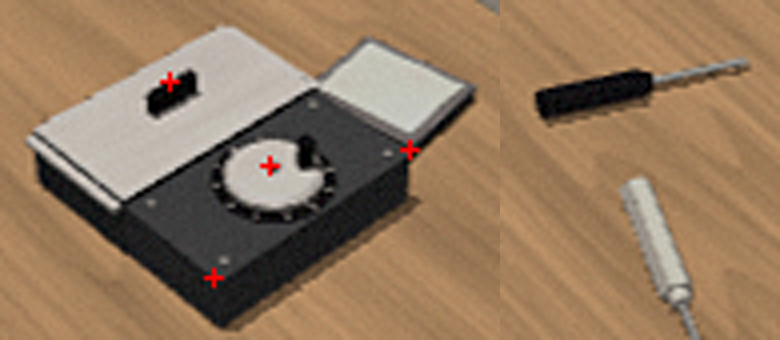

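Side view: the pose from the top view is about 2 px off in the side view (dial predicted at crop (270,166), seen at about (274,176)). I average the two views.

```bash
python3 - <<'E'
from h import *
T=lambda x,y:(262+(x+.5)/5-.5,160+(y+.5)/5-.5)
S=lambda x,y:(250+(x+.5)/4-.5,175+(y+.5)/4-.5)
for n,t,s,z in(('dial',(385,244),(274,176),79.5),('pulltop',(138,253),(172,82),96),('c1',(475,40),(408,156),65),('c2',(503,458),(216,284),65),('knobtop',(413,194),(304,140),111.5)):
    a=ray('top',*T(*t),z);b=ray('side',*S(*s),z);print(n,a.round(1),b.round(1),((a+b)/2).round(1))
E
```

```text
dial [573.5   6.6  79.5] [565.7  -5.7  79.5] [5.696e+02 5.000e-01 7.950e+01]
pulltop [564.  148.2  96. ] [564.  147.2  96. ] [564.  147.7  96. ]
c1 [700.4 -47.7  65. ] [693.2 -52.4  65. ] [696.8 -50.1  65. ]
c2 [451.9 -62.2  65. ] [448.  -68.2  65. ] [449.9 -65.2  65. ]
knobtop [597.   -7.8 111.5] [595.6 -12.1 111.5] [596.3 -10.  111.5]
```

The dial centre is about (571,4), the knob about (597,-10), and the yaw about 0.06. I align the hand with the box (tool x = -box x, tool y = +box y) and go above the knob.

```bash
python3 -m jog '[[[0,0,0],[0,0,-7.1],1],[[0,0,0],[0,0,-7.1],1],[[0,0,0],[0,0,-7.1],1],[[0,0,0],[0,0,-7.1],1],[[0,0,0],[0,0,-0.7],1],[[-2.19,-3.5,0],[0,0,0],1],[[-2.19,-3.5,0],[0,0,0],1],[[-2.19,-3.5,0],[0,0,0],1],[[-2.19,-3.5,0],[0,0,0],1],[[-2.19,-3.5,0],[0,0,0],1]]'
python3 -m jog '[[[-2.19,-3.5,0],[0,0,0],1],[[-2.19,-3.5,0],[0,0,0],1],[[-2.19,-3.5,0],[0,0,0],1],[[-2.19,-3.5,0],[0,0,0],1],[[-2.19,-3.5,0],[0,0,0],1],[[-2.19,-3.5,1],[0,0,0],1],[[-2.19,-3.5,1],[0,0,0],1],[[-2.19,-3.5,1],[0,0,0],1],[[-2,-3.5,1],[0,0,0],1],[[-1.5,-2.5,2],[0,0,0],1]]'
python3 - <<'E'
from h import *
s=bot.state();print(s['time'],s['eef_pos'],np.round(s['ee_rot'],3).tolist(),s['q'])
E
```

```text
time: 0.93
eef_pos: [358.3, 326.1, 218.5]
ee_rot: [[-0.998, -0.057, -0.0], [-0.057, 0.998, -0.0], [0.0, -0.0, -1.0]]
wrist_force: [0.6, 0.7, -0.5]
gripper_width: 92.9
time: 1.77
eef_pos: [589.6, -0.6, 160.2]
ee_rot: [[-0.998, -0.055, 0.004], [-0.055, 0.998, -0.001], [-0.004, -0.002, -1.0]]
wrist_force: [0.6, 0.6, 0.5]
gripper_width: 93.0
1.7667 [589.55584374  -0.62492384 160.18195257] [[-0.998, -0.055, 0.004], [-0.055, 0.998, -0.001], [-0.004, -0.002, -1.0]] [-1.08702852e+01  2.11825339e+01  8.74259284e+01 -3.82289352e-02
  7.11463241e+01 -1.03998406e+02]
```

```bash
python3 -m jog '[[[-0.7,-0.9,1],[0,0,0],1],[[0,0,2],[0,0,0],1],[[0,0,2],[0,0,0],1],[[0,0,1.5],[0,0,0],1],[[0,0,0.8],[0,0,0],1],[[0,0,0],[0,0,0],1],[[0,0,0],[0,0,0],0.5],[[0,0,0],[0,0,0],0.35],[[0,0,0],[0,0,0],0.35],[[0,0,0],[0,0,0],0.35]]'
python3 - <<'E'
from h import *
im=bot.read_camera('side');t=bot.read_camera('top');a=crop(im,250,150,125,100,4);b=crop(t,302,170,70,100,4)
cv2.imwrite('pics/c3.png',np.hstack([a,b]))
E
```

```text
time: 2.6
eef_pos: [595.0, -5.7, 87.4]
ee_rot: [[-0.998, -0.06, 0.002], [-0.06, 0.998, -0.0], [-0.002, -0.001, -1.0]]
wrist_force: [0.6, 0.2, 0.4]
gripper_width: 70.9
```

View pics/c3.png

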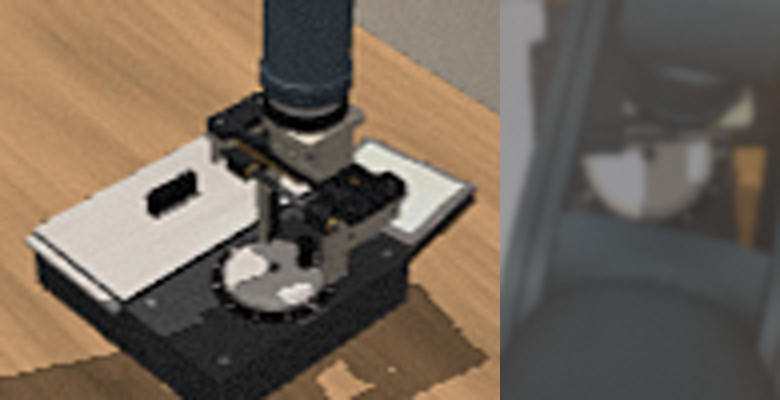

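The knob stands between the fingers, somewhat nearer the right one. I shift 4 mm right and close.

```bash
python3 -m jog '[[[0,-0.4,0.1],[0,0,0],0.3],[[0,0,0],[0,0,0],0.25],[[0,0,0],[0,0,0],0],[[0,0,0],[0,0,0],0],[[0,0,0],[0,0,0],0],[[0,0,0],[0,0,0],0],[[0,0,0],[0,0,0],0],[[0,0,0],[0,0,0],0],[[0,0,0],[0,0,0],0],[[0,0,0],[0,0,0],0]]'
```

```text
time: 3.53
eef_pos: [594.5, -9.6, 85.2]
ee_rot: [[-0.998, -0.06, -0.0], [-0.06, 0.998, 0.0], [0.0, 0.0, -1.0]]
wrist_force: [-0.0, -0.1, -0.3]
gripper_width: 17.5
```

Gripped (17.5 mm, no side force), start angle about 31°. I turn clockwise to 3 o'clock first and check the force there.

```bash
python3 -m jog '[[[0.24,-0.31,0],[0,0,0],0],[[0.24,-0.31,0],[0,0,0],0],[[0.31,-0.24,0],[0,0,0],0],[[0.31,-0.24,0],[0,0,0],0],[[0.36,-0.15,0],[0,0,0],0],[[0.36,-0.15,0],[0,0,0],0],[[0.39,-0.05,0],[0,0,0],0],[[0.39,-0.05,0],[0,0,0],0],[[0,0,0],[0,0,0],0],[[0,0,0],[0,0,0],0]]'
python3 - <<'E'
from h import *
im=bot.read_camera('side');t=bot.read_camera('top');a=crop(im,285,185,65,65,6);b=crop(t,312,175,55,65,6)
cv2.imwrite('pics/c4.png',np.hstack([a,b]))
s=bot.state();print(s['eef_pos'],s['wrist_force'])
E
```

```text
time: 4.37
eef_pos: [568.3, -23.2, 85.1]
ee_rot: [[-0.998, -0.06, -0.001], [-0.06, 0.998, 0.005], [0.001, 0.005, -1.0]]
wrist_force: [-1.2, 12.8, 2.3]
gripper_width: 17.4
[568.38300152 -23.29055144  85.11130764] [-1.08803709 11.88875937  2.14977464]
```

View pics/c4.png

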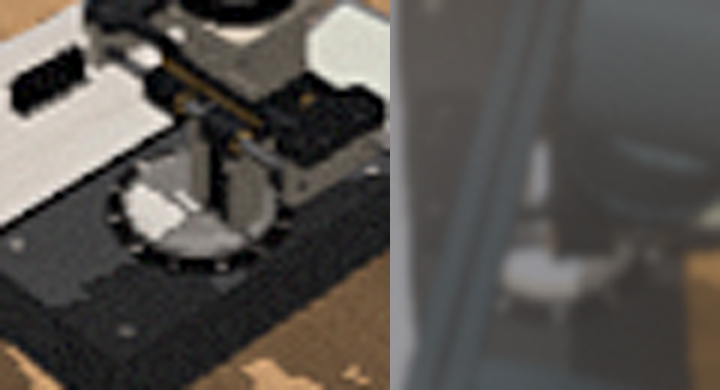

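At 3 o'clock the force is +12 N in y, so the dial centre is about y=6.7, with an effective TCP centre of (569.3,6.7). I go on to 4 with that correction.

```bash
python3 -m jog '[[[0.35,0.2,0],[0,0,0],0],[[0.35,0.2,0],[0,0,0],0],[[0.3,0.14,0],[0,0,0],0],[[0.3,0.14,0],[0,0,0],0],[[0,0,0],[0,0,0],0],[[0,0,0],[0,0,0],0],[[0,0,0],[0,0,0],0],[[0,0,0],[0,0,0],0],[[0,0,0],[0,0,0],0],[[0,0,0],[0,0,0],0]]'
python3 - <<'E'
from h import *
im=bot.read_camera('side')
cv2.imwrite('pics/c5.png',crop(im,285,185,65,65,8))
s=bot.state();p=s['eef_pos']-np.array([569.3,6.7,0]);print(s['eef_pos'],s['wrist_force'],np.hypot(*p[:2]),3.4-np.degrees(np.arctan2(p[1],p[0])))
C=np.array([571,6.5,79.5])
for th in(90,105,120,135):
    f=np.radians(3.4-th);print(th,((proj('side',C+[38*np.cos(f),38*np.sin(f),0])-[285,185]+.5)*8).round())
print(((proj('side',C)-[285,185]+.5)*8).round())
E
```

```text
time: 5.3
eef_pos: [555.7, -19.9, 85.2]
ee_rot: [[-0.998, -0.06, -0.001], [-0.06, 0.998, 0.001], [0.001, 0.001, -1.0]]
wrist_force: [1.5, 5.5, -0.5]
gripper_width: 17.2
[555.71569932 -19.85391971  85.17391154] [ 1.3349205   4.00481937 -0.69369348] 29.826898551482614 120.49311440735629
90 [318. 296.]
105 [300. 304.]
120 [280. 309.]
135 [258. 310.]
[261. 254.]
```

View pics/c5.png

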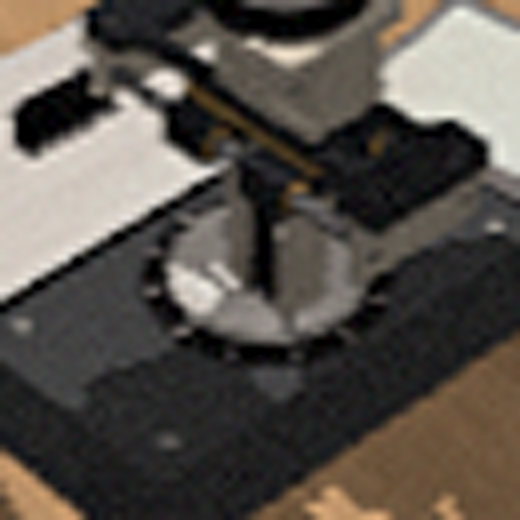

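Marks are visible, with 4 o'clock at (292,355). The pointer's dark line ends just inside it at about (292,325), so the dial is on 4. Now counter-clockwise.

```bash
cat > a.py <<'E'
from h import *
s=bot.state();p=s['eef_pos']-np.array([569.3,7,0]);print(np.round(s['eef_pos'],1),np.round(s['wrist_force'],1),'r',np.hypot(*p[:2]),'box angle',3.4-np.degrees(np.arctan2(p[1],p[0])))
E
python3 -m jog '[[[0,0,0],[0,0,0],0],[[0,0.03,0],[0,0,0],0],[[-0.72,-0.3,0],[0,0,0],0],[[-0.78,-0.1,0],[0,0,0],0],[[-0.78,0.1,0],[0,0,0],0],[[-0.72,0.3,0],[0,0,0],0],[[-0.62,0.48,0],[0,0,0],0],[[-0.48,0.62,0],[0,0,0],0],[[-0.3,0.72,0],[0,0,0],0],[[-0.1,0.78,0],[0,0,0],0]]';python3 a.py
```

```text
time: 6.18
eef_pos: [599.6, 7.4, 85.1]
ee_rot: [[-0.998, -0.06, -0.002], [-0.06, 0.998, -0.002], [0.002, -0.002, -1.0]]
wrist_force: [-4.9, -2.8, 3.5]
gripper_width: 17.2
[599.6   7.4  85.1] [-4.9 -2.8  3.5] r 30.291520243521543 box angle 2.623105766587771
```

Good: r is 30.3 and forces are small. Continuing round.

```bash
python3 -m jog '[[[0.1,0.78,0],[0,0,0],0],[[0.3,0.72,0],[0,0,0],0],[[0.48,0.62,0],[0,0,0],0],[[0.62,0.48,0],[0,0,0],0],[[0.72,0.3,0],[0,0,0],0],[[0.78,0.1,0],[0,0,0],0],[[0.78,-0.1,0],[0,0,0],0],[[0.72,-0.3,0],[0,0,0],0],[[0.62,-0.48,0],[0,0,0],0],[[0.48,-0.62,0],[0,0,0],0]]';python3 a.py
```

```text
time: 7.02
eef_pos: [542.5, 20.5, 85.3]
ee_rot: [[-0.998, -0.06, 0.002], [-0.06, 0.998, 0.001], [-0.002, 0.001, -1.0]]
wrist_force: [6.8, -0.9, -7.7]
gripper_width: 17.4
[542.5  20.5  85.3] [ 6.8 -0.9 -7.7] r 29.98645094210073 box angle -149.81799922260538
```

```bash
python3 -m jog '[[[0.3,-0.72,0],[0,0,0],0],[[0.1,-0.78,0],[0,0,0],0],[[-0.1,-0.78,0],[0,0,0],0],[[-0.3,-0.72,0],[0,0,0],0],[[-0.48,-0.62,0],[0,0,0],0],[[-0.62,-0.48,0],[0,0,0],0],[[-0.72,-0.3,0],[0,0,0],0],[[-0.78,-0.1,0],[0,0,0],0],[[-0.78,0.1,0],[0,0,0],0],[[-0.6,0.25,0],[0,0,0],0]]';python3 a.py
```

```text
time: 7.85
eef_pos: [585.1, -18.7, 85.2]
ee_rot: [[-0.998, -0.06, -0.001], [-0.06, 0.998, -0.0], [0.002, -0.0, -1.0]]
wrist_force: [-3.8, 2.5, 2.5]
gripper_width: 17.0
[585.1 -18.7  85.2] [-3.8  2.5  2.5] r 30.177200675896678 box angle 61.92339626068453
```

```bash
python3 -m jog '[[[-0.06,0.03,0],[0,0,0],0],[[0,0,0],[0,0,0],0],[[0,0,0],[0,0,0],0],[[0,0,0],[0,0,0],0],[[0,0,0],[0,0,0],0],[[0,0,0],[0,0,0],0],[[0,0,0],[0,0,0],0],[[0,0,0],[0,0,0],0],[[0,0,0],[0,0,0],0],[[0,0,0],[0,0,0],0]]';python3 a.py
python3 - <<'E'
from h import *
cv2.imwrite('pics/c6.png',np.hstack([crop(bot.read_camera('side'),285,185,65,65,8)]))
E
```

```text
time: 8.68
eef_pos: [585.4, -18.5, 85.2]
ee_rot: [[-0.998, -0.06, -0.0], [-0.06, 0.998, -0.0], [0.0, -0.0, -1.0]]
wrist_force: [-0.3, 1.5, -0.7]
gripper_width: 17.4
[585.4 -18.5  85.2] [-0.3  1.5 -0.7] r 30.144728313993095 box angle 61.08546317592074
```

View pics/c6.png

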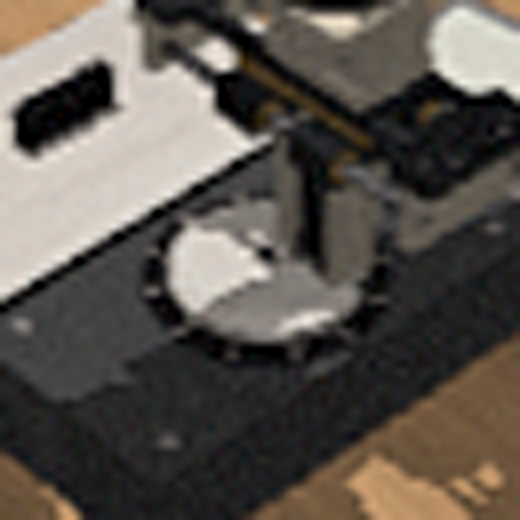

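The hand hides the pointer, but TCP radius (30.1) and angle (61°) agree with 2. Now clockwise to 5, then hold and release.

```bash
python3 -m jog '[[[0.72,-0.3,0],[0,0,0],0],[[0.78,-0.1,0],[0,0,0],0],[[0.78,0.1,0],[0,0,0],0],[[0.72,0.3,0],[0,0,0],0],[[0.62,0.48,0],[0,0,0],0],[[0.46,0.6,0],[0,0,0],0],[[0,0,0],[0,0,0],0],[[0,0,0],[0,0,0],0],[[0,0,0],[0,0,0],0],[[0,0,0],[0,0,0],0]]';python3 a.py
```

```text
time: 9.57
eef_pos: [544.3, -9.7, 85.2]
ee_rot: [[-0.998, -0.06, 0.002], [-0.06, 0.998, 0.001], [-0.002, 0.001, -1.0]]
wrist_force: [4.1, 4.4, -4.0]
gripper_width: 17.1
[544.3  -9.7  85.2] [ 4.1  4.4 -4. ] r 30.039272284334345 box angle 149.62305293378847
```

```bash
python3 -m jog '[[[0,0.08,0],[0,0,0],0],[[0,0,0],[0,0,0],0],[[0,0,0],[0,0,0],0],[[0,0,0],[0,0,0],0],[[0,0,0],[0,0,0],0.5],[[0,0,0],[0,0,0],0.5],[[0,0,0],[0,0,0],0.5],[[0,0,-1.5],[0,0,0],0.5],[[0,0,-2.5],[0,0,0],0.5],[[0,0,-2.5],[0,0,0],0.5]]'
python3 -m jog '[[[0,3.5,-0.5],[0,0,0],0.5],[[0,3.5,0],[0,0,0],0.5],[[0,3,0],[0,0,0],0.5],[[-0.5,2.5,0],[0,0,0],0.5],[[-1,2,0],[0,0,0],0.5],[[-0.5,0,0],[0,0,0],0.5],[[0,0,0],[0,0,0],0.5],[[0,0,0],[0,0,0],0.5],[[0,0,0],[0,0,0],0.5],[[0,0,0],[0,0,0],0.5]]'
python3 - <<'E'
from h import *
cv2.imwrite('pics/c7.png',np.hstack([crop(bot.read_camera('side'),250,175,100,85,5),crop(bot.read_camera('top'),310,170,58,85,5)]))
E
```

```text
time: 10.4
eef_pos: [542.7, -9.3, 150.3]
ee_rot: [[-0.998, -0.06, -0.003], [-0.06, 0.998, 0.0], [0.003, 0.0, -1.0]]
wrist_force: [0.5, 0.2, 0.3]
gripper_width: 45.7
time: 11.23
eef_pos: [555.0, 135.5, 155.2]
ee_rot: [[-0.998, -0.059, -0.001], [-0.059, 0.998, -0.0], [0.001, -0.0, -1.0]]
wrist_force: [0.2, 0.1, -0.1]
gripper_width: 46.2
```

View pics/c7.png

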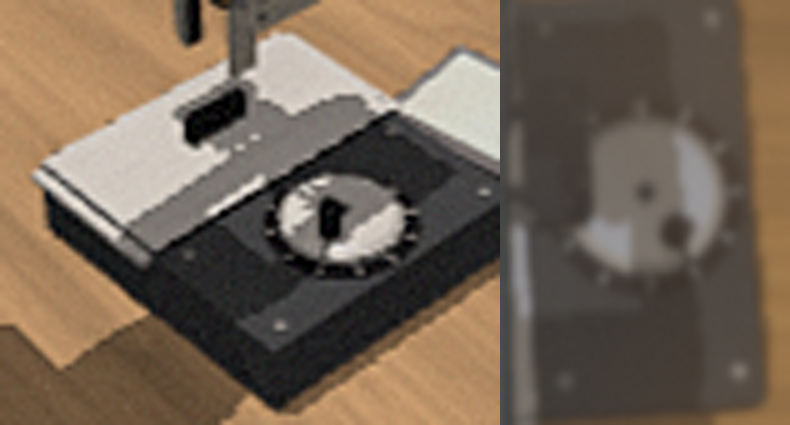

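Released. The pointer line ends at side (325,268), which matches the 5 o'clock mark at about (320,272). The knob in the top view is at (676,232), lower right as expected. Next the pull bar, at about (562,151).

```bash
python3 -m jog '[[[-0.8,1.5,1],[0,0,0],0.5],[[0,0,2.5],[0,0,0],0.5],[[0,0,2.5],[0,0,0],0.5],[[0,0,1.5],[0,0,0],0.5],[[0,0,0.5],[0,0,0],0.5],[[0,0,0],[0,0,0],0.5],[[0,0,0],[0,0,0],0],[[0,0,0],[0,0,0],0],[[0,0,0],[0,0,0],0],[[0,0,0],[0,0,0],0]]'
python3 -m jog '[[[0,0,0],[0,0,0],0],[[0,0,0],[0,0,0],0],[[0,0.5,0],[0,0,0],0],[[0,1,0],[0,0,0],0],[[0,1.5,0],[0,0,0],0],[[0,1.5,0],[0,0,0],0],[[0,1.5,0],[0,0,0],0],[[0,1.5,0],[0,0,0],0],[[0,1.5,0],[0,0,0],0],[[0,1,0],[0,0,0],0]]'; python3 a.py
```

```text
time: 12.17
eef_pos: [563.2, 152.2, 76.4]
ee_rot: [[-0.998, -0.06, 0.002], [-0.06, 0.998, 0.0], [-0.002, 0.0, -1.0]]
wrist_force: [-0.1, 0.1, 0.1]
gripper_width: 24.3
time: 13.0
eef_pos: [555.9, 253.9, 75.8]
ee_rot: [[-0.998, -0.061, 0.0], [-0.061, 0.998, 0.0], [-0.0, 0.0, -1.0]]
wrist_force: [-1.7, -2.0, 5.6]
gripper_width: 11.7
[555.9 253.9  75.8] [-1.7 -2.   5.6] r 247.30957295708447 box angle -89.70517672742169
```

```bash
python3 -m jog '[[[0,1,0],[0,0,0],0],[[0,1,0],[0,0,0],0],[[0,0.5,0],[0,0,0],0],[[0,0.4,0],[0,0,0],0],[[0,0.2,0],[0,0,0],0],[[0,0.2,0],[0,0,0],0],[[0,0.1,0],[0,0,0],0],[[0,0.1,0],[0,0,0],0],[[0,0,0],[0,0,0],0],[[0,0,0],[0,0,0],0]]'; python3 a.py
```

```text
time: 13.83
eef_pos: [554.0, 281.1, 75.8]
ee_rot: [[-0.998, -0.061, -0.002], [-0.061, 0.998, -0.01], [0.002, -0.01, -1.0]]
wrist_force: [-3.2, -23.8, 11.4]
gripper_width: 11.5
[554.  281.1  75.8] [ -3.2 -23.8  11.4] r 274.5492336315759 box angle -89.7845446621298
```

End stop reached (24 N). I relax, release, lift and look into the tray.

```bash
python3 -m jog '[[[0,-0.3,0],[0,0,0],0],[[0,-0.2,0],[0,0,0],0],[[0,0,0],[0,0,0],0.4],[[0,0,0],[0,0,0],0.4],[[0,0,0],[0,0,0],0.4],[[0,0,-2],[0,0,0],0.4],[[0,0,-3.5],[0,0,0],0.5],[[0,0,-4],[0,0,0],0.6],[[0,0,-4],[0,0,0],0.6],[[0,-3,-2],[0,0,0],0.6]]'
python3 -m jog '[[[1,-4,0],[0,0,0],0.6],[[1,-4,0],[0,0,0],0.6],[[1,-4,0],[0,0,0],0.6],[[1,-4,0],[0,0,0],0.6],[[1,-4,0],[0,0,0],0.6],[[1,-4,0],[0,0,0],0.6],[[0,-4.1,0],[0,0,0],0.6],[[0,-4.1,0],[0,0,0],0.6],[[0,-4.1,0],[0,0,0],0.6],[[0,-4.1,0],[0,0,0],0.6]]'
python3 - <<'E'
from h import *
t=bot.read_camera('top');s=bot.read_camera('side');cv2.imwrite('pics/top1.png',t);cv2.imwrite('pics/side1.png',s)
cv2.imwrite('pics/c8.png',np.hstack([crop(t,210,155,165,115,3),crop(s,235,165,100,115,3)]))
E
```

```text
time: 14.67
eef_pos: [557.4, 256.9, 235.3]
ee_rot: [[-0.998, -0.065, 0.007], [-0.065, 0.998, 0.005], [-0.007, 0.004, -1.0]]
wrist_force: [0.4, -0.3, 0.3]
gripper_width: 54.7
time: 15.5
eef_pos: [520.8, -156.3, 230.2]
ee_rot: [[-0.998, -0.061, 0.001], [-0.061, 0.998, 0.0], [-0.001, 0.0, -1.0]]
wrist_force: [1.2, 0.1, 0.4]
gripper_width: 55.9
```

View pics/c8.png

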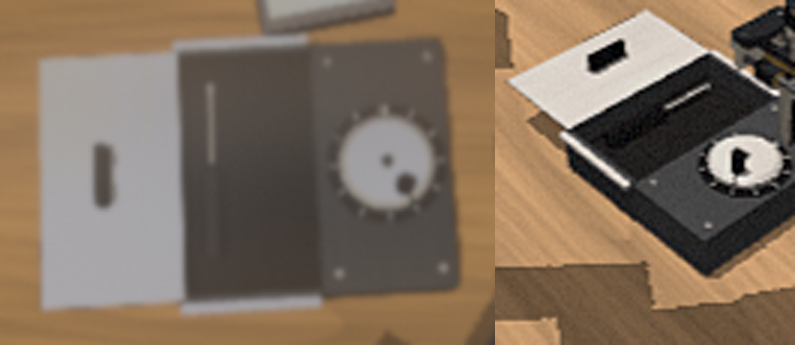

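The cover is fully open. The kept driver is in the tray with its shaft at crop (211,85–160) and its handle below, and the dial is still at 5. I move over the loose driver at about (486,-374), yaw -26°.

```bash
python3 -m jog '[[[0,0,1],[0,0,7.1],0.6],[[0,0,1],[0,0,7.1],0.6],[[0,0,1],[0,0,7.1],0.6],[[0,0,1],[0,0,7.1],0.6],[[0,0,1],[0,0,1.4],0.6],[[-1.1,-3.5,1],[0,0,0],0.6],[[-1.1,-3.5,1],[0,0,0],0.6],[[-1.1,-3.5,1],[0,0,0],0.6],[[-1.1,-3.5,1],[0,0,0],0.6],[[-1.1,-3.5,1],[0,0,0],0.6]]'
python3 -m jog '[[[-1,-3.5,1],[0,0,0],0.55],[[0,0,0],[0,0,0],0.55],[[0,0,0],[0,0,0],0.55],[[0,0,0],[0,0,0],0.55],[[0,0,0],[0,0,0],0.55],[[0,0,0],[0,0,0],0.55],[[0,0,0],[0,0,0],0.55],[[0,0,0],[0,0,0],0.55],[[0,0,0],[0,0,0],0.55],[[0,0,0],[0,0,0],0.55]]'
python3 - <<'E'
from h import *
t=cv2.imread('pics/top1.png');T=lambda x,y:(210+(x+.5)/3-.5,155+(y+.5)/3-.5)
a,b=ray('top',*T(211,84),41),ray('top',*T(212.5,250),41);d=a-b;print('kept',a,b,np.hypot(*d[:2]),np.degrees(np.arctan2(d[1],d[0])))
print('white near end',ray('top',488,255,11))
s=bot.state();print(s['eef_pos'])
c=crop(bot.read_camera('side'),330,250,100,100,4);cv2.imwrite('pics/c9.png',c)
u=(proj('side',[*s['eef_pos'][:2],11])-[330,250])*4;print('tcp at z11',u)
E
```

```text
time: 16.43
eef_pos: [492.5, -336.6, 129.5]
ee_rot: [[-0.898, 0.44, 0.0], [0.44, 0.898, 0.0], [-0.0, 0.0, -1.0]]
wrist_force: [0.2, -0.7, 0.1]
gripper_width: 56.4
time: 17.27
eef_pos: [486.0, -371.6, 120.5]
ee_rot: [[-0.896, 0.443, 0.0], [0.443, 0.896, -0.0], [-0.0, -0.0, -1.0]]
wrist_force: [-0.7, 0.6, -0.2]
gripper_width: 51.3
kept [657.30432452 183.36342222  41.        ] [489.25695598 176.62711502  41.        ] 168.18232935157832 2.2955161050134825
white near end [ 447.61506487 -445.91523693   11.        ]
[ 485.98915088 -371.60236149  120.49312328]
tcp at z11 [172.78921377 226.22114784]
```

View pics/c9.png

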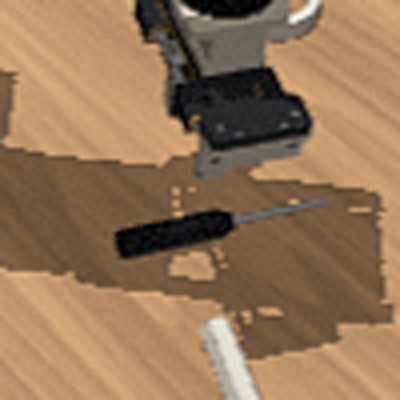

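The handle is centred at crop (173,233) and the TCP projects to (173,226), inside the known side-camera bias. I descend and grip.

```bash
python3 -m jog '[[[0,-0.1,3],[0,0,0],0.55],[[0,0,3],[0,0,0],0.55],[[0,0,3],[0,0,0],0.55],[[0,0,1.5],[0,0,0],0.55],[[0,0,0.7],[0,0,0],0.55],[[0,0,0.4],[0,0,0],0.55],[[0,0,0],[0,0,0],0.4],[[0,0,0],[0,0,0],0],[[0,0,0],[0,0,0],0],[[0,0,0],[0,0,0],0]]'
python3 -m jog '[[[0,0,0],[0,0,0],0],[[0,0,0],[0,0,0],0],[[0,0,0],[0,0,0],0],[[0,0,-0.5],[0,0,0],0],[[0,0,-1.5],[0,0,0],0],[[0,0,-2.5],[0,0,0],0],[[0,0,-2.5],[0,0,0],0],[[0,0,-2.5],[0,0,0],0],[[0,0,-2.5],[0,0,0],0],[[0,0,-1],[0,0,0],0]]'
python3 - <<'E'
from h import *
im=bot.read_camera('side');im2=bot.read_camera('top');cv2.imwrite('pics/c10.png',np.hstack([crop(im,330,230,90,100,4),crop(im2,420,170,90,100,4)]))
E
```

```text
time: 18.15
eef_pos: [486.0, -373.6, 5.6]
ee_rot: [[-0.896, 0.444, 0.002], [0.444, 0.896, -0.002], [-0.002, -0.001, -1.0]]
wrist_force: [-0.7, 0.3, -0.2]
gripper_width: 29.1
time: 18.98
eef_pos: [486.4, -374.0, 138.0]
ee_rot: [[-0.896, 0.444, 0.003], [0.444, 0.896, -0.004], [-0.005, -0.002, -1.0]]
wrist_force: [-0.2, -0.1, -0.3]
gripper_width: 23.7
```

View pics/c10.png

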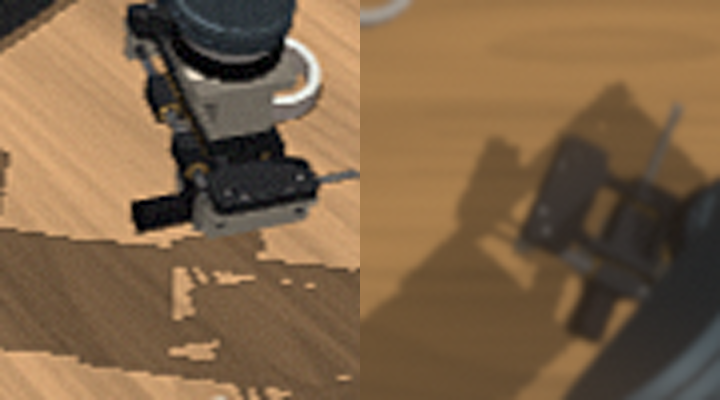

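Held level (23.7 mm), blade forward, with the handle gripped at its middle. I carry it over the tray to box (-30,45), about (533.8,122.5) in world, turned parallel to the box.

```bash
python3 -m jog '[[[0,0,-0.6],[0,0,-7],0],[[0,0,-0.6],[0,0,-7],0],[[0,0,-0.6],[0,0,-7],0],[[0,0,-0.6],[0,0,-7],0],[[0,0,-0.6],[0,0,-1.6],0],[[-0.3,2,0],[0,0,0],0],[[-0.5,3,0],[0,0,0],0],[[-0.6,3.8,0],[0,0,0],0],[[-0.6,3.8,0],[0,0,0],0],[[-0.6,3.8,0],[0,0,0],0]]'
python3 -m jog '[[[-0.6,3.8,0],[0,0,0],0],[[-0.6,3.8,0],[0,0,0],0],[[-0.6,3.8,0],[0,0,0],0],[[-0.6,3.8,0],[0,0,0],0],[[-0.6,3.8,0],[0,0,0],0],[[-0.6,3.8,0],[0,0,0],0],[[-0.6,3.8,0],[0,0,0],0],[[-0.5,3,0],[0,0,0],0],[[-0.3,2,0],[0,0,0],0],[[-0.17,1.26,0],[0,0,0],0]]'
python3 -m jog '[[[0,0,0],[0,0,0],0],[[0,0,1],[0,0,0],0],[[0,0,1],[0,0,0],0],[[0,0,1],[0,0,0],0],[[0,0,1],[0,0,0],0],[[0,0,0.5],[0,0,0],0],[[0,0,0],[0,0,0],0],[[0,0,0],[0,0,0],0],[[0,0,0],[0,0,0],0],[[0,0,0],[0,0,0],0]]'
python3 - <<'E'
from h import *
s=bot.state();print(s['gripper_width'])
im=bot.read_camera('side');t=bot.read_camera('top');cv2.imwrite('pics/c11.png',np.hstack([crop(im,240,130,100,120,4),crop(t,240,150,90,120,4)]))
E
```

```text
time: 19.92
eef_pos: [500.7, -205.6, 161.8]
ee_rot: [[-0.998, -0.055, -0.003], [-0.055, 0.998, 0.002], [0.003, 0.003, -1.0]]
wrist_force: [-0.3, -0.7, -0.5]
gripper_width: 23.9
time: 20.75
eef_pos: [533.7, 125.9, 162.0]
ee_rot: [[-0.998, -0.059, -0.004], [-0.059, 0.998, 0.0], [0.004, 0.001, -1.0]]
wrist_force: [0.4, -0.7, -0.4]
gripper_width: 23.8
time: 21.58
eef_pos: [535.5, 123.3, 119.8]
ee_rot: [[-0.998, -0.056, 0.001], [-0.056, 0.998, 0.0], [-0.001, -0.0, -1.0]]
wrist_force: [0.6, 0.8, -0.6]
gripper_width: 23.9
23.884300644031253
```

No more pictures, so from here I use numbers. Lowering: contact is expected at TCP z of about 35.6.

```bash
python3 -m jog '[[[0,0,1.5],[0,0,0],0],[[0,0,1.5],[0,0,0],0],[[0,0,1.5],[0,0,0],0],[[0,0,1.5],[0,0,0],0],[[0,0,1],[0,0,0],0],[[0,0,0.6],[0,0,0],0],[[0,0,0.4],[0,0,0],0],[[0,0,0.2],[0,0,0],0],[[0,0,0],[0,0,0],0],[[0,0,0],[0,0,0],0]]'
python3 -m jog '[[[0,0,0],[0,0,0],0],[[0,0,0.1],[0,0,0],0],[[0,0,0],[0,0,0],0],[[0,0,0.05],[0,0,0],0],[[0,0,0],[0,0,0],0],[[0,0,0],[0,0,0],0],[[0,0,0],[0,0,0],0],[[0,0,0],[0,0,0],0],[[0,0,0],[0,0,0],0],[[0,0,0],[0,0,0],0]]'
```

```text
time: 22.52
eef_pos: [535.5, 123.4, 37.8]
ee_rot: [[-0.998, -0.057, 0.001], [-0.057, 0.998, 0.0], [-0.001, -0.0, -1.0]]
wrist_force: [-0.7, -0.1, -0.2]
gripper_width: 24.2
time: 23.35
eef_pos: [535.0, 123.4, 35.7]
ee_rot: [[-0.998, -0.057, -0.0], [-0.057, 0.998, -0.0], [0.0, -0.0, -1.0]]
wrist_force: [0.5, -0.6, -0.6]
gripper_width: 23.5
```

```bash
python3 -m jog '[[[0,0,0.05],[0,0,0],0],[[0,0,0],[0,0,0],0],[[0,0,0.05],[0,0,0],0],[[0,0,0],[0,0,0],0],[[0,0,0],[0,0,0],0],[[0,0,0],[0,0,0],0],[[0,0,0],[0,0,0],0],[[0,0,0],[0,0,0],0],[[0,0,0],[0,0,0],0],[[0,0,0],[0,0,0],0]]'
```

```text
time: 24.18
eef_pos: [535.1, 123.4, 35.4]
ee_rot: [[-0.998, -0.057, 0.0], [-0.057, 0.998, -0.0], [-0.0, -0.0, -1.0]]
wrist_force: [-2.1, 0.0, 6.0]
gripper_width: 24.0
```

Contact at 6 N. I release gently to about 35 mm, rise, and retreat.

```bash
python3 -m jog '[[[0,0,-0.05],[0,0,0],0],[[0,0,0],[0,0,0],0.3],[[0,0,0],[0,0,0],0.35],[[0,0,0],[0,0,0],0.37],[[0,0,0],[0,0,0],0.37],[[0,0,0],[0,0,0],0.37],[[0,0,-0.5],[0,0,0],0.37],[[0,0,-1.5],[0,0,0],0.37],[[0,0,-2.5],[0,0,0],0.37],[[0,0,-3.5],[0,0,0],0.37]]'
python3 -m jog '[[[0,0,-4],[0,0,0],0.37],[[0,0,-4],[0,0,0],0.37],[[0,-4,-2],[0,0,0],0.37],[[0,-4,0],[0,0,0],0.37],[[0,-4,0],[0,0,0],0.37],[[0,-4,0],[0,0,0],0.37],[[0,-4,0],[0,0,0],0.37],[[0,-4,0],[0,0,0],0.37],[[0,-4,0],[0,0,0],0.37],[[0,-3,0],[0,0,0],0.37]]'
python3 - <<'E'
from h import *
t=bot.read_camera('top');s=bot.read_camera('side');cv2.imwrite('pics/top2.png',t);cv2.imwrite('pics/side2.png',s)
t1=cv2.imread('pics/top1.png')
a=.06;O=np.array([566.4,79.4])
def box(w):d=w[:2]-O;return np.round([np.cos(a)*d[0]+np.sin(a)*d[1],-np.sin(a)*d[0]+np.cos(a)*d[1]],1)
def blobs(nm,m,x,y,zz,lab):
    n,l,st,ce=cv2.connectedComponentsWithStats(m.astype(np.uint8))
    for i in range(1,n):
        if st[i,4]>=12:
            p=(np.argwhere(l==i)[:,::-1]+[x,y]).astype(np.float32);b=cv2.minAreaRect(p);q=cv2.boxPoints(b)
            e=sorted([(q[j]+q[(j+1)%4])/2 for j in range(4)],key=lambda z:-np.hypot(*(z-b[0])))[:2]
            print(lab,nm,st[i,4],[box(ray(nm,*z,zz)) for z in e])
# tray interior region in top
x,y,w,h=272,172,42,82
for n,im in(('before',t1),('after',t)):
    g=im[y:y+h,x:x+w].max(2);print(n,np.percentile(g,[5,50,95]));blobs('top',g>np.median(g)+30,x,y,41,n+' bright')
    blobs('top',g<np.median(g)-8,x,y,41,n+' dark')
s1=cv2.imread('pics/side1.png')
d=cv2.absdiff(t,t1).max(2);print('diff top bbox',[c for c in cv2.connectedComponentsWithStats((d>25).astype(np.uint8))[2].tolist()[1:] if c[4]>15])
E
```

```text
time: 25.02
eef_pos: [532.9, 123.3, 114.0]
ee_rot: [[-0.998, -0.056, -0.006], [-0.056, 0.998, -0.0], [0.006, 0.0, -1.0]]
wrist_force: [0.8, 0.5, 0.6]
gripper_width: 34.5
time: 25.85
eef_pos: [552.1, -186.6, 214.2]
ee_rot: [[-0.998, -0.055, 0.0], [-0.055, 0.998, -0.001], [-0.0, -0.001, -1.0]]
wrist_force: [0.2, 0.5, 0.3]
gripper_width: 34.2
before [66. 74. 90.]
before bright top 48 [array([95.9, 98.4]), array([ 18.9, 100.6])]
before dark top 106 [array([-22.9,  22.4]), array([-73.5,   2.7])]
after [ 66.  75. 100.]
after bright top 49 [array([99.6, 46.5]), array([22.4, 49.3])]
after bright top 51 [array([96. , 99.9]), array([ 18.9, 102.1])]
after dark top 207 [array([-3.4, 18.8]), array([-78.,  22.])]
diff top bbox [[362, 128, 166, 176, 9592], [404, 177, 9, 12, 29], [296, 182, 4, 25, 48], [387, 185, 25, 16, 233], [470, 184, 39, 91, 435], [340, 254, 26, 24, 336], [461, 279, 9, 17, 37], [330, 298, 35, 77, 640], [442, 310, 10, 16, 53], [459, 311, 9, 15, 63], [437, 330, 22, 70, 750], [233, 339, 95, 61, 3099], [337, 383, 11, 17, 75]]
```

Top view: the two shafts are parallel, equally long and 52 mm apart, and the dial and cover are unchanged. Side view for flatness, then hand in.

```bash
python3 - <<'E'
from h import *
s=cv2.imread('pics/side2.png');a=.06;O=np.array([566.4,79.4])
def box(w):d=w[:2]-O;return np.round([np.cos(a)*d[0]+np.sin(a)*d[1],-np.sin(a)*d[0]+np.cos(a)*d[1]],1)
B=lambda X,Y,z:proj('side',(O[0]+np.cos(a)*X-np.sin(a)*Y,O[1]+np.sin(a)*X+np.cos(a)*Y,z))+[0,2]
m=np.zeros(s.shape[:2],np.uint8);cv2.fillPoly(m,[np.array([B(-100,15,35),B(110,15,35),B(110,115,35),B(-100,115,35)]).round().astype(np.int32)],1)
g=s.max(2);n,l,st,ce=cv2.connectedComponentsWithStats(((g>85)&(m>0)).astype(np.uint8))
for i in range(1,n):
    if st[i,4]>=8:
        p=np.argwhere(l==i)[:,::-1];e=p[[p[:,0].argmin(),p[:,0].argmax()]];print(st[i].tolist(),[box(ray('side',*(z-[0,2.]),41)) for z in e])
E
```

```text
[292, 193, 15, 8, 26] [array([ 30.8, 108.3]), array([103.9, 104. ])]
[301, 198, 15, 10, 27] [array([32.7, 55. ]), array([104.5,  49.6])]
[266, 215, 14, 12, 23] [array([-103.7,  106.3]), array([-102.3,   27.7])]
```

```bash
python3 -c "
from plant import bot
bot.job_done();print(bot.state()['time'])"
```

```text
the job is handed in; nothing more can be done
the job is handed in; nothing more can be done
```

I dialed the combination, slid the cover fully open, laid the loose black screwdriver in the tray, and handed the job in at about 26 s.

- **Dial:** I turned it clockwise to 4, counter-clockwise past 2 and on round to 2, then clockwise to 5, holding at least half a second on each. Hand angles read 120.5°, 61° and 149.6° against 120°, 60° and 150°. Pictures showed the pointer on 4 and 5. At 2 the hand hid the pointer, so that stop rests on the arm's measured position alone.
- **Cover:** I slid it left until it met the end stop at 24 N.
- **Screwdriver:** I lowered it until it touched the tray floor at 6 N, then released it. In both camera views its shaft is parallel to the other one and about 52–54 mm away, at the same end and height.
- **Left alone:** The kept driver's shaft reads the same before and after, within about 1.5 mm. The dial and cover show no change after the placement. I never reached for the other things on the bench, but did not measure them again at the end.

**Checks that disagreed or were missed:**
- The side camera read about 5–10 mm off the top view, and I allowed for that.
- The 12-picture limit was reached just before the placing, so the final checks are image measurements that I did not view.

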